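# Scrape the biscuit chips off the pastry marble

## Robot

A 6-joint arm with a two-finger parallel gripper is mounted at the origin on the work surface. World frame = base frame: x ahead of the robot, y to its left, z up, the work surface at z = 0. Lengths are in m, angles in rad, forces in N, time in s.
With the tool pointing down it reaches from about 0.35 to 0.975 m from the base axis. Payload 4.9 kg.
Tool frame: the origin (TCP) lies on the centre line of the jaws, within the pads' length; the fingertips stand 14 mm ahead of it and the grasp point (between the pads) lies 5 mm behind it (manip.nose_length is the distance from the TCP to the fingertips, in m); z points along the fingers, y is the line along which they close (so a half turn about z gives the same grasp; the last joint's range is limited). The gripper opens to 85 mm and grips with 20 to 120 N. Pads are 22 mm wide; open, the fingers measure 114 mm over their backs; the gripper's body (76 mm by 85 mm) begins 54 mm behind the grasp point. The pads swing forward as they close: fully open they stand 13 mm farther back than shut.
Start: joints at [1.026, 0.053, 1.613, -0, 1.476, -0.119], TCP at [0.258, 0.569, 0.245] pointing down, gripper open.
Joint ranges: [-3.01, 3.01], [-1.01, 2.22], [0.06, 2.58], [-1.02, 4.17], [0.09, 2.62], [-3.14, 3.14]. Speed limits (rad/s): [2.57, 2.57, 3.14, 3.14, 3.14, 3.14].

## Interface

Orientations are given as a unit quaternion [w, x, y, z].
In Python, from plant import manip, imaging gives the robot as it stands.
- The arm moves only by the tool play_rows, never from a script. Its argument "commands" is a list of rows, each a list of 6 numbers: the shift along the tool's x, y, z in mm, then the turn, a rotation vector about the tool's x, y, z in degrees. A call has 1 to 5 rows; each row shifts and turns the commanded pose from where the row before left it, along the tool's axes as they then stand; what a row does not reach is not made up. A row lasts 1/12 s, in which the tool goes at most 41.7 mm and 7.16 degrees, less where a joint would pass 70% of its speed; a pose out of reach is approached as far as the arm can. A call is refused whole if a number of a shift passes 41.7 or a number of a turn 7.16, either way. A call with a gripper value outside its range is refused whole. "hand" is the finger opening in mm, from 0 to 85.4, set as the call begins (left out, the last holds). The fingers move at their own pace and stop on an object; the grip force is fixed at half the most. Time passes only in rows, so rows that do not move let the fingers close. It gives the time, the measured TCP pose, the force, the opening and the grip force at its end, in the units of the state.
- manip.state(): the state, without advancing time (a new reading comes with each control period).
- imaging.grab_frame(name): name is "scene" or "top"; returns a dict with "image" (480x640x3 uint8, red, green, blue), "fx", "fy", "cx", "cy" (pixels), "k1" (the pictures are not rectified: a ray, as slopes to the right and down, at radius r is drawn at 1 + k1 r^2 times it, then the intrinsics apply), "R" (3x3) and "t" (3): a world point X has camera coordinates R X + t. Camera axes: x right, y down, z forward; pixel columns grow to the right and rows downward; lengths in m; the calibration is good to about 2 mm. A picture is of the moment at which its call begins. There is no depth.
- manip.job_done(): hands the job in; it is judged then, once.
The state is a dict: "time": time; "joint_pos": joint angles; "joint_vel": joint speeds; "joint_efforts": joint torques, N m; "tool_pos": TCP position; "tool_rot": TCP orientation; "contact_force": force on the tool from outside, world axes, zero at the start; "ft_torque": the same for the moment, N m; "gripper_width": opening from 0.0 (shut) to 1.0 (fully open); "grasp_force": force on a finger pad.
Only numpy, scipy, OpenCV 4.12 (cv2) and the standard library are available. Lean on these libraries where they do the work, as an engineer would, in place of code of your own. Each camera call takes 0.05 s, during which the arm holds its last target. There are 200 camera calls.

## Task

Two broken chips of biscuit lie on the pastry marble. Pick up the bench scraper (the straight wooden block with a steel foot, standing on the bench beside the marble), and with it wipe both chips along the marble and over its end into the metal crumb tray fixed there, without touching the chips with the gripper. Then stand the scraper upright on its foot on the cleared marble and let go.

Things in the scene. Friction and masses are not known exactly. Their poses are not given: they have to be found in the camera images.
- scraper_center (a point): Bench scraper: an upright straight block, 130 mm long (its x), 26 mm thick (its y, grip it across this) and 70 mm tall; the lowest 20 mm is a steel foot 130 x 26 mm, above it a wooden grip 120 mm long and also 26 mm thick. About 0.25 kg. The same either way round. It starts standing on its steel foot on the bench, left or right of the marble. The point is at its centre, 35 mm above the underside of the foot; z is up.
- board_top (a point): Fixed pastry marble, 240 mm (its x) by 300 mm (its y), 25 mm thick, flat, lying on the bench. The point is the centre of its top face; z is up. Against its -y end stands the fixed metal crumb tray: 240 mm wide (x), reaching from y = -150 mm (the marble's edge, no wall there) to y = -260 mm; its floor is 21 mm below the marble's top and its 3 mm walls on the other three sides end 5 mm below the marble's top, so a scraper held on the marble passes over them.
- chip1_center (a point): A broken, roughly rectangular chip of biscuit, about 32 x 26 mm and 16 mm thick, 12 g, lying loose on the marble. The point is at its centre, 8 mm above its underside.
- chip2_center (a point): The other biscuit chip, of the same size, loose on the marble, 45 to 75 mm from the first one, farther from the crumb tray, at most 45 mm to the side of it along the marble's x, so that one stroke of the scraper can take both. The point is at its centre, 8 mm above its underside.
There are look-alikes about, which are no part of the job. Of the things shaped like the part that bears scraper_center, the wooden one is meant. Leave any green look-alike of the part that bears chip1_center alone.

How it is judged:
By the outcome, as a careful person would: the job done as asked, in the order asked, and still so for the second after the job is handed in, with the robot touching nothing.
It also fails if it takes over 43 s, if anything falls off the work surface, if the arm or the gripper's body presses on something with over 40 N, if the wrist force passes 120 N, or if a joint passes its speed limit or range.

## Working session

There is one attempt and no reset: what is moved stays moved. The work goes in short steps, Python scripts to look and compute and a tool call to move; the robot and the scene stay as the last step left them, time stands still between calls to the robot, and variables do not carry over. Pictures are saved under pics/ and viewed, at most 10 in all, crops included, and the job is handed in when it is done.

Besides the shell and the picture viewer there is one more tool, called after ">>>" as name([rows], argument=value, ...), one row to a line, values as JSON. play_rows: Moves the arm, as the interface text tells. Its arguments: {"type":"object","properties":{"commands":{"type":"array","items":{"type":"array","items":{"type":"number"}}},"hand":{"type":"number"}},"required":["commands"]}

```bash
mkdir -p pics; python3 - <<'E'
from plant import manip, imaging
import cv2
for n in ("scene","top"):
    f=imaging.grab_frame(n); cv2.imwrite(f"pics/{n}1.png",f["image"][:,:,::-1])
    print(n,{k:(v.tolist() if hasattr(v,'tolist') else v) for k,v in f.items() if k!="image"})
print(manip.state())
E
```

```text
scene {'fx': 455.68375852235386, 'fy': 455.68375852235386, 'cx': 316.10703646653957, 'cy': 241.17926851141485, 'k1': 0.012468254499961466, 'R': [[-0.0758688549066577, 0.9970155442362518, 0.014280105267224827], [0.7072242664972007, 0.06390156404285177, -0.7040954672417464], [-0.7029066465275802, -0.043319679871483614, -0.7099617254494663]], 't': [0.03469734327464584, -0.31661261184297534, 1.3798125687331362]}
top {'fx': 458.1263604433797, 'fy': 458.1263604433797, 'cx': 312.11666142812544, 'cy': 242.55205460843285, 'k1': -0.06481047949742257, 'R': [[-0.016475049066737305, -0.9996565458256431, 0.020380459911208366], [-0.9972699089444537, 0.014961477520229851, -0.0723110150968209], [0.07198125778402044, -0.021516146921682577, -0.9971738835075228]], 't': [-0.015260667754427477, 0.5087134644953837, 1.0126168985260067]}
{'time': 0.1, 'joint_pos': array([ 1.02599254e+00,  5.33512358e-02,  1.61417919e+00,  2.38558587e-06,
        1.47601204e+00, -1.19016414e-01]), 'joint_vel': array([ 7.50883606e-04, -1.91362232e-03, -2.58371047e-03, -1.48554259e-05,
        1.24527803e-03,  5.71385988e-06]), 'joint_efforts': array([ 1.66252144e-04, -3.94901240e+01, -3.71362817e+01, -1.31916095e-04,
        3.95596187e-03,  4.68954241e-06]), 'tool_pos': array([0.2578702 , 0.56871883, 0.24413505]), 'tool_rot': array([-3.18795132e-04,  2.11289149e-01,  9.77423115e-01, -9.21310363e-04]), 'contact_force': array([ 0.1068038 , -0.24153428,  0.69110748]), 'ft_torque': array([-0.02249096,  0.01243967,  0.02036159]), 'grasp_force': 0.0, 'gripper_width': 0.9977828389362057}
```

View pics/scene1.png

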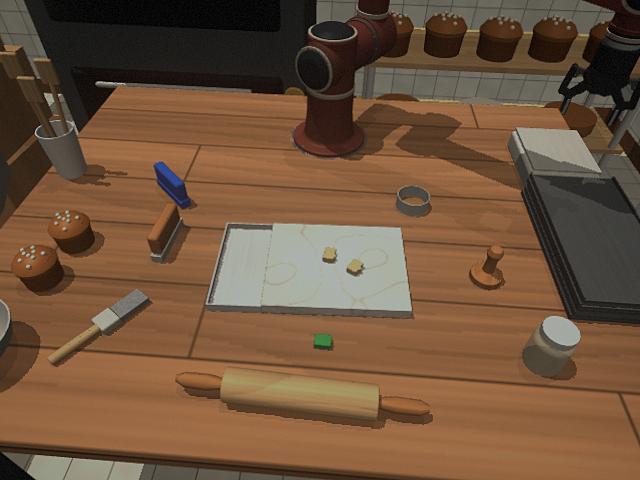

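View pics/top1.png

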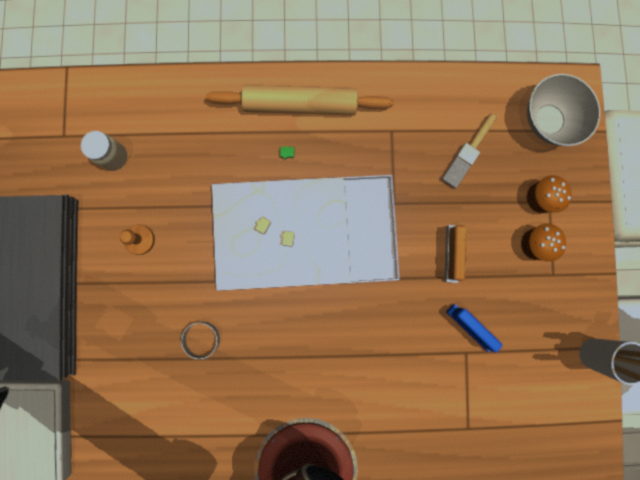

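The wooden scraper is at about top (457,253) / scene (166,232). The chips are at top (262,225) and (287,239), or scene (355,267) and (330,255). The tray is at the right of the marble in the top view. The blue block and green chip are decoys. I'll enlarge for pixel readings.

```bash
python3 - <<'E'
import cv2,numpy as np
s=cv2.imread("pics/scene1.png");t=cv2.imread("pics/top1.png")
r=lambda i,x,y,w,h:cv2.resize(i[y:y+h,x:x+w],(w*5 if w<=80 else 0,h*5) if w<=80 else None,fx=4,fy=4,interpolation=cv2.INTER_CUBIC)
a=cv2.resize(s[190:265,140:240],(400,300),interpolation=cv2.INTER_CUBIC)
b=cv2.resize(t[215:290,410:510],(400,300),interpolation=cv2.INTER_CUBIC)
c=cv2.resize(s[225:300,290:390],(400,300),interpolation=cv2.INTER_CUBIC)
d=cv2.resize(t[195:270,225:325],(400,300),interpolation=cv2.INTER_CUBIC)
cv2.imwrite("pics/crop1.png",np.vstack([np.hstack([a,b]),np.hstack([c,d])]))
e=cv2.resize(t[165:300,200:410],(798,513),interpolation=cv2.INTER_CUBIC)
cv2.imwrite("pics/crop2.png",e)
E
```

```text
(no output)
```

View pics/crop1.png

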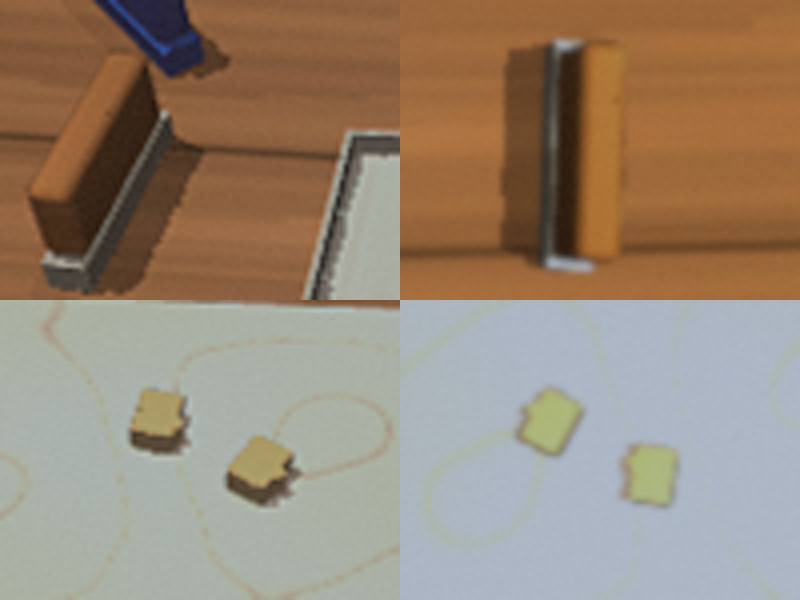

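View pics/crop2.png

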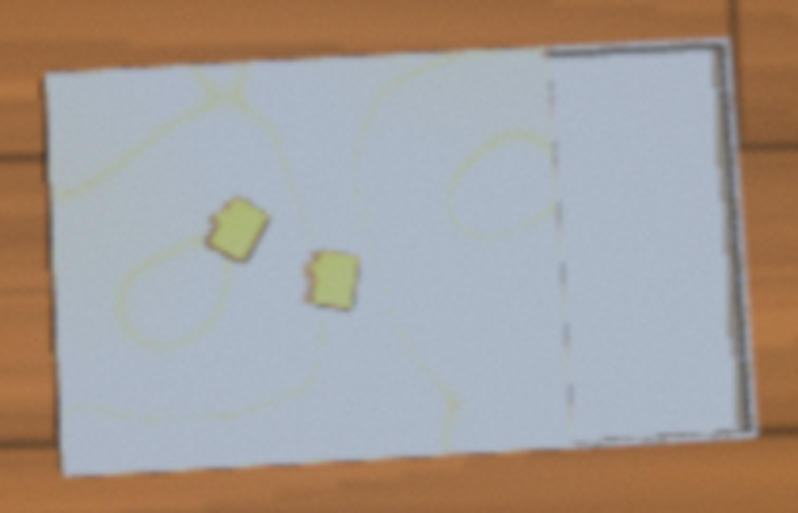

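Readings: the scraper's top face has crop corners (183,42), (222,45), (182,258), (220,262) in the top panel and (108,55), (150,60), (30,192), (78,203) in the scene panel. Chip tops are at (252,174) and (153,122) in the top panel, (160,112) and (262,162) in the scene panel. Marble corners in crop2 are (45,72), (63,475), (550,50), (573,443).

```bash
cat > h.py <<'E'
import numpy as np
from plant import imaging
from scipy.optimize import least_squares
def cams(): return {n:imaging.grab_frame(n) for n in("scene","top")}
def ray(f,p):
    d=(np.array(p,float)-[f["cx"],f["cy"]])/[f["fx"],f["fy"]]; u=d.copy()
    for _ in range(20): u=d/(1+f["k1"]*(u@u))
    R=np.array(f["R"]); t=np.array(f["t"]); v=R.T@np.array([*u,1]); return -R.T@t, v/np.linalg.norm(v)
def onz(f,p,z): o,d=ray(f,p); return o+d*(z-o[2])/d[2]
def tri(F,ps,pt):
    A=np.zeros((3,3));b=np.zeros(3)
    for f,p in((F["scene"],ps),(F["top"],pt)):
        o,d=ray(f,p);M=np.eye(3)-np.outer(d,d);A+=M;b+=M@o
    X=np.linalg.solve(A,b)
    e=[np.linalg.norm(np.cross(X-o,d)) for o,d in(ray(F["scene"],ps),ray(F["top"],pt))]
    return X,e
E
python3 - <<'E'
from h import *
np.set_printoptions(precision=4,suppress=True)
F=cams()
S=lambda x,y:(140+x/4-.4,190+y/4-.4); T=lambda x,y:(410+x/4-.4,215+y/4-.4)
for s,t in [((108,55),(183,42+0)),((150,60),(183,42)),((91.5,127.5),(202,152))]: pass
print("scraper ctr top",tri(F,S(91.5,127.5),T(202,152)))
for c in[(183,42),(222,45),(182,258),(220,262)]: print(onz(F["top"],T(*c),.07))
for c in[(108,55),(150,60),(30,192),(78,203)]: print("s",onz(F["scene"],S(*c),.07))
S2=lambda x,y:(290+x/4-.4,225+y/4-.4); T2=lambda x,y:(225+x/4-.4,195+y/4-.4)
print("near chip",tri(F,S2(160,112),T2(252,174)));print("far chip",tri(F,S2(262,162),T2(153,122)))
for c in[(45,72),(63,475),(550,50),(573,443),(728,40),(757,435)]: print("marble",onz(F["top"],(200+c[0]/3.8-.4,165+c[1]/3.8-.4),.025))
for p in[(402,228),(411,312),(273,225),(262,307)]: print("marble scene",onz(F["scene"],p,.025))
E
```

```text
scraper ctr top (array([ 0.4782, -0.3434,  0.062 ]), [np.float64(0.0014258680757494096), np.float64(0.0014258680757495035)])
[ 0.538 -0.334  0.07 ]
[ 0.5361 -0.3555  0.07  ]
[ 0.4211 -0.3289  0.07  ]
[ 0.4186 -0.3497  0.07  ]
s [ 0.4262 -0.347   0.07  ]
s [ 0.4282 -0.322   0.07  ]
s [ 0.5386 -0.3539  0.07  ]
s [ 0.5444 -0.3262  0.07  ]
near chip (array([0.5176, 0.0322, 0.038 ]), [np.float64(0.0011216987500396757), np.float64(0.0011216987500396874)])
far chip (array([0.5475, 0.0874, 0.0362]), [np.float64(0.0017731698897763906), np.float64(0.001773169889776348)])
marble [0.6449 0.202  0.025 ]
marble [0.4065 0.1915 0.025 ]
marble [ 0.6541 -0.0986  0.025 ]
marble [ 0.4204 -0.107   0.025 ]
marble [ 0.6591 -0.2057  0.025 ]
marble [ 0.4231 -0.2159  0.025 ]
marble scene [0.4112 0.1973 0.025 ]
marble scene [0.6511 0.2013 0.025 ]
marble scene [ 0.4285 -0.1036  0.025 ]
marble scene [ 0.6644 -0.0916  0.025 ]
```

>>> play_rows([
  [-20,-35,0,0,0,-5.4],
  [-20,-35,0,0,0,-5.4],
  [-20,-35,0,0,0,-5.4],
  [-20,-35,0,0,0,-5.5],
  [-20,-35,0,0,0,0],
], hand=85)

```text
time: 0.62
tool_pos: [0.3133, 0.3756, 0.2449]
tool_rot: [-0.0, 0.021, 1.0, -0.0]
contact_force: [1.4, 0.7, -0.7]
gripper_width: 0.999
grasp_force: 0.0
```

>>> play_rows([
  [-20,-35,0,0,0,0],
  [-20,-35,0,0,0,0],
  [-10,-38,0,0,0,0],
  [-5,-39,0,0,0,0],
  [0,-40,0,0,0,0],
])

```text
time: 1.03
tool_pos: [0.3601, 0.1862, 0.2452]
tool_rot: [0.0, 0.023, 1.0, -0.0]
contact_force: [0.8, -1.3, 0.5]
gripper_width: 0.997
grasp_force: 0.0
```

>>> play_rows([
  [0,-40,0,0,0,0],
  [0,-40,0,0,0,0],
  [0,-40,0,0,0,0],
  [0,-40,0,0,0,0],
  [0,-40,0,0,0,0],
])

```text
time: 1.45
tool_pos: [0.3498, -0.0135, 0.2454]
tool_rot: [0.001, 0.023, 1.0, -0.0]
contact_force: [0.9, -0.1, 0.5]
gripper_width: 0.992
grasp_force: 0.0
```

>>> play_rows([
  [-14.5,-32,0,0,0,0],
  [-14.5,-32,0,0,0,0],
  [-14.5,-32,0,0,0,0],
  [-14.5,-32,0,0,0,0],
  [-14.5,-32,0,0,0,0],
])

```text
time: 1.87
tool_pos: [0.4155, -0.177, 0.2452]
tool_rot: [0.0, 0.024, 1.0, 0.0]
contact_force: [-0.6, 0.6, 0.2]
gripper_width: 0.995
grasp_force: 0.0
```

>>> play_rows([
  [-14.5,-32,15,0,0,0],
  [-14.5,-32,20,0,0,0],
  [-14.5,-32,20,0,0,0],
  [-14.5,-32,20,0,0,0],
  [-14.5,-32,10,0,0,0],
])

```text
time: 2.28
tool_pos: [0.4794, -0.339, 0.1567]
tool_rot: [-0.002, 0.024, 1.0, 0.002]
contact_force: [0.7, 1.0, 0.1]
gripper_width: 0.996
grasp_force: 0.0
```

>>> play_rows([
  [0,0,0,0,0,0],
  [0,0,0,0,0,0],
])

```text
time: 2.45
tool_pos: [0.4797, -0.3389, 0.1581]
tool_rot: [-0.002, 0.024, 1.0, 0.001]
contact_force: [-0.0, 0.4, -0.5]
gripper_width: 0.987
grasp_force: 0.0
```

```bash
python3 - <<'E'
from plant import manip, imaging
import cv2,numpy as np
s=imaging.grab_frame("scene")["image"][:,:,::-1];t=imaging.grab_frame("top")["image"][:,:,::-1]
a=cv2.resize(s[150:300,90:210],(400,500),interpolation=cv2.INTER_CUBIC)
b=cv2.resize(t[190:340,400:520],(400,500),interpolation=cv2.INTER_CUBIC)
cv2.imwrite("pics/g1.png",np.hstack([a,b]))
st=manip.state();print(st["tool_pos"],st["tool_rot"],st["joint_pos"])
E
```

```text
[ 0.48022865 -0.33784029  0.16057387] [1.77372985e-05 2.34618207e-02 9.99724724e-01 1.39000711e-04] [-7.39886530e-01  3.02520651e-02  1.78089389e+00  2.39838665e-04
  1.33060251e+00 -2.26381198e+00]
```

View pics/g1.png

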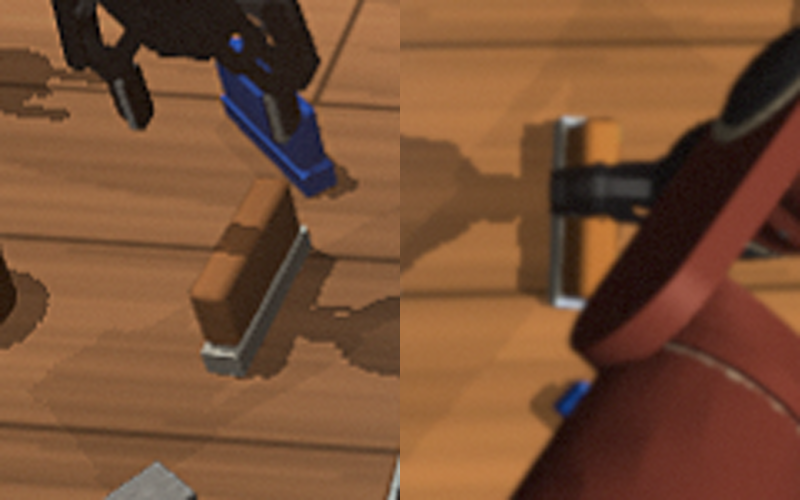

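The open gripper stands above the wooden scraper (crop at about (245,250) left, (590,215) right), across its thickness and clear of the blue block. I'll go down now.

>>> play_rows([
  [0,-3,25,0,0,0],
  [0,0,25,0,0,0],
  [0,0,25,0,0,0],
  [0,0,20,0,0,0],
  [0,0,15,0,0,0],
])

```text
time: 2.97
tool_pos: [0.4798, -0.3396, 0.05]
tool_rot: [0.0, 0.023, 1.0, 0.0]
contact_force: [-0.4, -0.8, 0.3]
gripper_width: 0.993
grasp_force: 0.0
```

>>> play_rows([
  [0,0,8,0,0,0],
  [0,0,0,0,0,0],
])

```text
time: 3.13
tool_pos: [0.4794, -0.3396, 0.0416]
tool_rot: [-0.001, 0.023, 1.0, 0.001]
contact_force: [0.2, -0.8, -0.4]
gripper_width: 0.996
grasp_force: 0.0
```

>>> play_rows([
  [0,0,0,0,0,0],
  [0,0,0,0,0,0],
  [0,0,0,0,0,0],
  [0,0,0,0,0,0],
  [0,0,0,0,0,0],
], hand=0)

```text
time: 3.55
tool_pos: [0.4807, -0.3419, 0.0434]
tool_rot: [0.001, 0.024, 1.0, -0.001]
contact_force: [0.7, 3.2, 16.5]
gripper_width: 0.297
grasp_force: 55.8
```

>>> play_rows([
  [0,0,0,0,0,0],
  [0,0,0,0,0,0],
  [0,0,0,0,0,0],
])

```text
time: 3.8
tool_pos: [0.4808, -0.3419, 0.0435]
tool_rot: [0.001, 0.024, 1.0, -0.001]
contact_force: [-1.5, 0.7, 6.9]
gripper_width: 0.293
grasp_force: 59.7
```

>>> play_rows([
  [0,0,-10,0,0,0],
  [0,0,-20,0,0,0],
  [0,0,-25,0,0,0],
  [0,0,-25,0,0,0],
  [0,10,-10,0,0,0],
])

```text
time: 4.22
tool_pos: [0.4816, -0.3332, 0.1359]
tool_rot: [0.002, 0.024, 1.0, -0.002]
contact_force: [2.1, -0.8, -1.7]
gripper_width: 0.294
grasp_force: 59.2
```

>>> play_rows([
  [-1.7,20,0,0,0,0],
  [-1.7,30,0,0,0,0],
  [-1.7,32,0,0,0,0],
  [-1.7,32,0,0,0,0],
  [-1.7,32,0,0,0,0],
])

```text
time: 4.63
tool_pos: [0.4948, -0.1834, 0.1309]
tool_rot: [-0.001, 0.024, 1.0, 0.001]
contact_force: [0.8, 0.5, -2.8]
gripper_width: 0.294
grasp_force: 59.2
```

>>> play_rows([
  [-1.7,32,0,0,0,0],
  [-1.7,32,0,0,0,0],
  [-1.7,32,0,0,0,0],
  [-1.7,32,0,0,0,0],
  [-1.7,32,0,0,0,0],
])

```text
time: 5.05
tool_pos: [0.5106, -0.0241, 0.131]
tool_rot: [-0.001, 0.023, 1.0, 0.0]
contact_force: [0.9, 0.5, -2.1]
gripper_width: 0.296
grasp_force: 59.2
```

>>> play_rows([
  [-1.7,32,0,0,0,0],
  [-1.7,32,0,0,0,0],
  [-1.7,32,0,0,0,0],
  [-1.7,32,0,0,0,-2.4],
  [-1.7,32,0,0,0,-2.4],
])

```text
time: 5.47
tool_pos: [0.5252, 0.1351, 0.1311]
tool_rot: [-0.001, -0.02, 1.0, 0.0]
contact_force: [-0.2, -0.1, -2.8]
gripper_width: 0.296
grasp_force: 59.3
```

>>> play_rows([
  [0,0,0,0,0,0],
  [0,0,0,0,0,0],
])

```text
time: 5.63
tool_pos: [0.5252, 0.1348, 0.1311]
tool_rot: [-0.001, -0.02, 1.0, -0.0]
contact_force: [0.3, -0.0, -2.4]
gripper_width: 0.299
grasp_force: 59.8
```

>>> play_rows([
  [-4,12,10,0,0,0],
  [0,0,20,0,0,0],
  [0,0,20,0,0,0],
  [0,0,7,0,0,0],
  [0,0,2,0,0,0],
])

```text
time: 6.05
tool_pos: [0.5278, 0.1442, 0.0705]
tool_rot: [-0.003, -0.018, 1.0, -0.0]
contact_force: [-1.2, -0.3, -2.6]
gripper_width: 0.295
grasp_force: 60.0
```

>>> play_rows([
  [0,0,1,0,0,0],
  [0,0,1,0,0,0],
  [0,0,0,0,0,0],
])

```text
time: 6.3
tool_pos: [0.5311, 0.145, 0.0725]
tool_rot: [0.001, -0.018, 1.0, 0.0]
contact_force: [-0.3, -0.4, -2.4]
gripper_width: 0.298
grasp_force: 60.0
```

```bash
python3 - <<'E'
from plant import manip, imaging
import cv2,numpy as np
s=imaging.grab_frame("scene")["image"][:,:,::-1];t=imaging.grab_frame("top")["image"][:,:,::-1]
a=cv2.resize(s[170:330,200:440],(400,267),interpolation=cv2.INTER_CUBIC)
a=cv2.resize(s[160:330,200:440],(800,567),interpolation=cv2.INTER_CUBIC)
cv2.imwrite("pics/g2.png",a)
st=manip.state();print(st["tool_pos"],st["contact_force"],st["ft_torque"])
E
```

```text
[0.53104356 0.14518253 0.07250664] [ 0.0545296  -0.5172612  -1.78698111] [-0.06330002 -0.01937094  0.02378774]
```

View pics/g2.png

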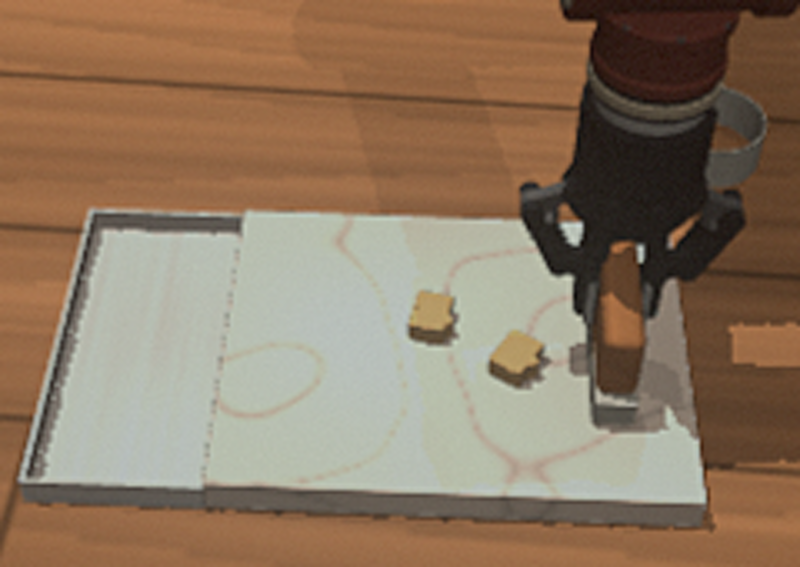

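The scraper (crop about (618,330)) stands just above the marble, behind both chips at (430,315) and (517,355). Its length covers both. I'll lower it to light contact.

>>> play_rows([
  [0,0,1,0,0,0],
  [0,0,1,0,0,0],
  [0,0,1,0,0,0],
])

```text
time: 6.65
tool_pos: [0.5304, 0.1453, 0.0685]
tool_rot: [0.0, -0.018, 1.0, 0.0]
contact_force: [-0.2, -0.1, 0.2]
gripper_width: 0.295
grasp_force: 60.1
```

>>> play_rows([
  [0,0,0.7,0,0,0],
  [0,0,0,0,0,0],
])

```text
time: 6.82
tool_pos: [0.5305, 0.1453, 0.0685]
tool_rot: [0.0, -0.018, 1.0, -0.0]
contact_force: [-4.5, -1.2, 3.9]
gripper_width: 0.298
grasp_force: 60.6
```

>>> play_rows([
  [0,0,0.7,0,0,0],
  [0,0,0,0,0,0],
])

```text
time: 6.98
tool_pos: [0.5306, 0.1453, 0.0685]
tool_rot: [0.0, -0.018, 1.0, -0.0]
contact_force: [-5.0, -1.4, 8.3]
gripper_width: 0.295
grasp_force: 61.3
```

>>> play_rows([
  [0,-4,-0.7,0,0,0],
  [0,-10,0,0,0,0],
  [0,-12,0,0,0,0],
  [0,-12,0,0,0,0],
  [0,-12,0,0,0,0],
])

```text
time: 7.4
tool_pos: [0.5329, 0.0943, 0.0685]
tool_rot: [0.001, -0.018, 1.0, 0.001]
contact_force: [-0.1, 3.3, 5.0]
gripper_width: 0.299
grasp_force: 61.0
```

>>> play_rows([
  [0,-12,0,0,0,0],
  [0,-12,0,0,0,0],
  [0,-12,0,0,0,0],
  [0,-12,0,0,0,0],
  [0,-12,0,0,0,0],
])

```text
time: 7.82
tool_pos: [0.5349, 0.034, 0.0685]
tool_rot: [0.001, -0.018, 1.0, 0.001]
contact_force: [0.1, 5.1, 6.7]
gripper_width: 0.298
grasp_force: 61.1
```

>>> play_rows([
  [0,-12,0,0,0,0],
  [0,-12,0,0,0,0],
  [0,-12,0,0,0,0],
  [0,-12,0,0,0,0],
  [0,-12,0,0,0,0],
])

```text
time: 8.23
tool_pos: [0.5369, -0.0259, 0.0685]
tool_rot: [0.001, -0.018, 1.0, 0.001]
contact_force: [-0.3, 4.5, 6.1]
gripper_width: 0.298
grasp_force: 61.1
```

```bash
python3 - <<'E'
from plant import manip, imaging
import cv2,numpy as np
s=imaging.grab_frame("scene")["image"][:,:,::-1]
a=cv2.resize(s[160:330,200:440],(800,567),interpolation=cv2.INTER_CUBIC)
cv2.imwrite("pics/g3.png",a)
st=manip.state();print(st["tool_pos"],st["contact_force"],st["ft_torque"])
E
```

```text
[ 0.5370082  -0.02798994  0.06848304] [0.6999896  0.33485716 5.8543085 ] [0.15807534 0.02763778 0.08412626]
```

View pics/g3.png

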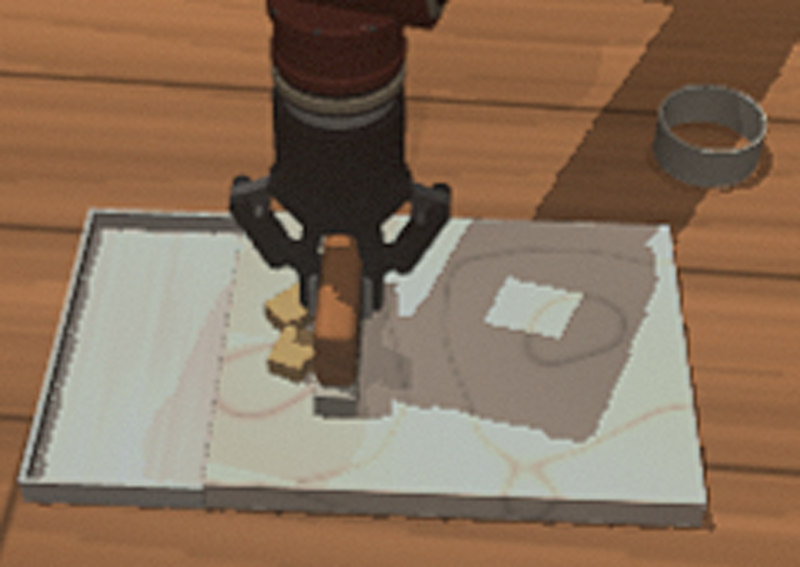

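Both chips, at crop (287,305) and (291,352), ride side by side ahead of the scraper. I'll continue over the edge.

>>> play_rows([
  [0,-12,0,0,0,0],
  [0,-12,0,0,0,0],
  [0,-12,-0.3,0,0,0],
  [0,-12,-0.3,0,0,0],
  [0,-12,0,0,0,0],
])

```text
time: 8.7
tool_pos: [0.5386, -0.0859, 0.0685]
tool_rot: [0.0, -0.018, 1.0, 0.0]
contact_force: [0.2, 3.5, 5.4]
gripper_width: 0.297
grasp_force: 61.1
```

>>> play_rows([
  [0,-10,0,0,0,0],
  [0,-10,0,0,0,0],
  [0,-8,0,0,0,0],
  [0,-4,0,0,0,0],
  [0,0,0,0,0,0],
])

```text
time: 9.12
tool_pos: [0.5384, -0.1182, 0.0667]
tool_rot: [-0.002, -0.018, 1.0, -0.0]
contact_force: [0.2, 0.5, -2.1]
gripper_width: 0.299
grasp_force: 59.8
```

```bash
python3 - <<'E'
from plant import manip, imaging
import cv2,numpy as np
s=imaging.grab_frame("scene")["image"][:,:,::-1]
a=cv2.resize(s[160:330,200:440],(800,567),interpolation=cv2.INTER_CUBIC)
cv2.imwrite("pics/g4.png",a)
st=manip.state();print(st["tool_pos"],st["contact_force"],st["ft_torque"])
E
```

```text
[ 0.53826531 -0.11743799  0.0665052 ] [ 0.15132299  0.3017386  -2.47694005] [-0.01637718  0.01477307  0.03281264]
```

View pics/g4.png

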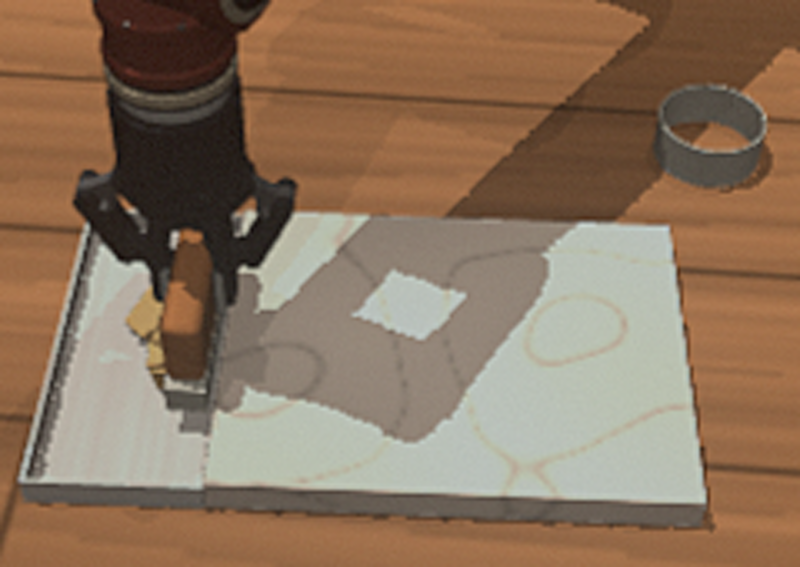

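The foot is now past the marble's edge and both chips are in the tray at crop (148,320) and (157,360), perhaps leaning. I'll lift straight up and carry the scraper back over the marble.

>>> play_rows([
  [0,0,-5,0,0,0],
  [0,0,-12,0,0,0],
  [0,0,-15,0,0,0],
  [0,0,-15,0,0,0],
  [0,8,-8,0,0,0],
])

```text
time: 9.58
tool_pos: [0.5408, -0.1094, 0.1262]
tool_rot: [0.002, -0.018, 1.0, -0.001]
contact_force: [-0.1, 0.0, -2.0]
gripper_width: 0.297
grasp_force: 60.0
```

>>> play_rows([
  [0,20,0,0,0,0],
  [0,30,0,0,0,0],
  [0,35,0,0,0,0],
  [0,35,0,0,0,0],
  [0,30,0,0,0,0],
])

```text
time: 10.0
tool_pos: [0.5334, 0.0439, 0.1237]
tool_rot: [0.0, -0.019, 1.0, 0.0]
contact_force: [0.9, -0.6, -2.7]
gripper_width: 0.301
grasp_force: 59.9
```

>>> play_rows([
  [0,15,0,0,0,0],
  [0,5,0,0,0,0],
  [0,0,0,0,0,0],
])

```text
time: 10.25
tool_pos: [0.533, 0.0628, 0.1235]
tool_rot: [0.0, -0.02, 1.0, -0.0]
contact_force: [-0.3, -0.2, -2.2]
gripper_width: 0.299
grasp_force: 60.0
```

```bash
python3 - <<'E'
from plant import manip, imaging
import cv2,numpy as np
s=imaging.grab_frame("scene")["image"][:,:,::-1];t=imaging.grab_frame("top")["image"][:,:,::-1]
a=cv2.resize(s[210:330,190:310],(400,400),interpolation=cv2.INTER_CUBIC)
b=cv2.resize(t[165:300,290:425],(400,400),interpolation=cv2.INTER_CUBIC)
cv2.imwrite("pics/g5.png",np.hstack([a,b]))
st=manip.state();print(st["tool_pos"],st["contact_force"],st["ft_torque"])
E
```

```text
[0.53330929 0.06101192 0.12342421] [-0.28572847  0.89542438 -3.15345664] [-0.02081869  0.02509642 -0.00836019]
```

View pics/g5.png

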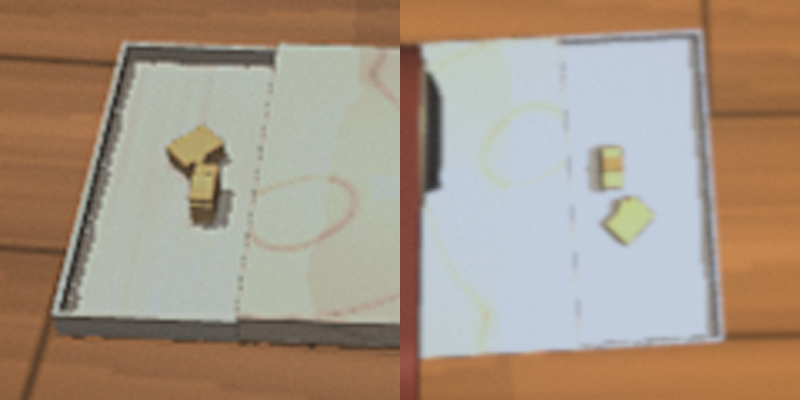

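Both chips lie in the tray, at scene crop (195,148) and (204,195), one of them standing on its edge. Now I'll set the scraper down.

>>> play_rows([
  [0,0,12,0,0,0],
  [0,0,18,0,0,0],
  [0,0,14,0,0,0],
  [0,0,6,0,0,0],
  [0,0,2,0,0,0],
])

```text
time: 10.77
tool_pos: [0.5318, 0.0604, 0.0689]
tool_rot: [-0.002, -0.018, 1.0, -0.0]
contact_force: [-0.1, -0.4, -1.8]
gripper_width: 0.3
grasp_force: 60.1
```

>>> play_rows([
  [0,0,1,0,0,0],
  [0,0,1,0,0,0],
  [0,0,0.7,0,0,0],
  [0,0,0,0,0,0],
])

```text
time: 11.1
tool_pos: [0.5339, 0.0612, 0.0692]
tool_rot: [0.001, -0.018, 1.0, -0.0]
contact_force: [0.3, 0.2, -3.7]
gripper_width: 0.297
grasp_force: 60.1
```

>>> play_rows([
  [0,0,0.5,0,0,0],
  [0,0,0.5,0,0,0],
  [0,0,0,0,0,0],
])

```text
time: 11.35
tool_pos: [0.5338, 0.0612, 0.0685]
tool_rot: [0.001, -0.018, 1.0, -0.0]
contact_force: [-2.4, 0.6, 2.5]
gripper_width: 0.297
grasp_force: 60.5
```

Light contact is made, so I'll release.

>>> play_rows([
  [0,0,0,0,0,0],
  [0,0,0,0,0,0],
  [0,0,0,0,0,0],
  [0,0,0,0,0,0],
  [0,0,0,0,0,0],
], hand=85)

```text
time: 11.77
tool_pos: [0.5334, 0.0613, 0.0676]
tool_rot: [0.0, -0.018, 1.0, 0.0]
contact_force: [-0.8, -0.0, 0.2]
gripper_width: 0.978
grasp_force: 0.0
```

>>> play_rows([
  [0,0,0,0,0,0],
  [0,0,-10,0,0,0],
  [0,0,-20,0,0,0],
  [0,0,-25,0,0,0],
  [0,0,-25,0,0,0],
])

```text
time: 12.18
tool_pos: [0.5328, 0.0613, 0.1485]
tool_rot: [-0.001, -0.018, 1.0, 0.0]
contact_force: [1.6, -0.4, -0.9]
gripper_width: 0.999
grasp_force: 0.0
```

>>> play_rows([
  [0,0,-25,0,0,0],
  [0,0,-25,0,0,0],
  [0,0,-15,0,0,0],
  [0,0,0,0,0,0],
  [0,0,0,0,0,0],
])

```text
time: 12.6
tool_pos: [0.5339, 0.0613, 0.2139]
tool_rot: [0.001, -0.018, 1.0, -0.0]
contact_force: [0.5, 0.1, 0.1]
gripper_width: 0.994
grasp_force: 0.0
```

```bash
python3 - <<'E'
from plant import manip, imaging
import cv2
s=imaging.grab_frame("scene")["image"][:,:,::-1]
cv2.imwrite("pics/g6.png",cv2.resize(s[160:330,190:430],(800,567),interpolation=cv2.INTER_CUBIC))
st=manip.state();print(st["tool_pos"],st["contact_force"],st["gripper_width"])
E
```

```text
[0.53299693 0.06128634 0.21211311] [-0.35726862 -0.2342696   0.13349273] 0.9937141951003297
```

View pics/g6.png

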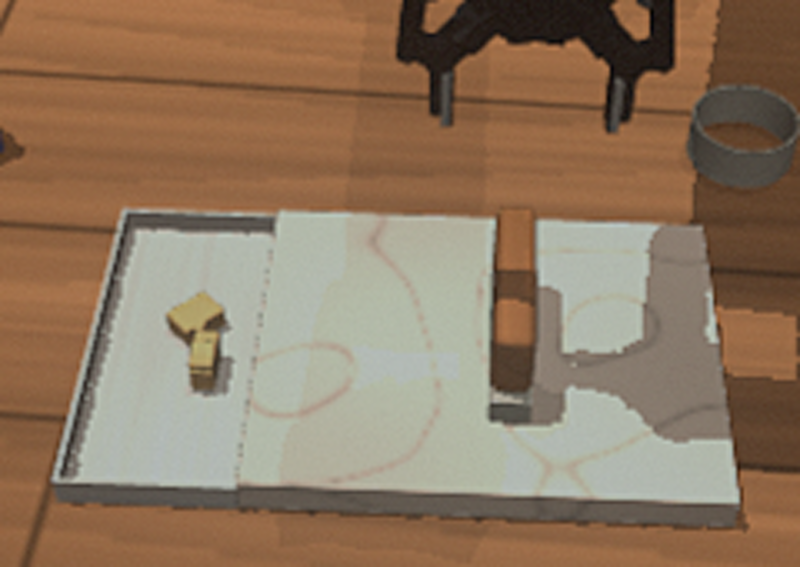

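The scraper stands upright on the cleared marble at crop (513,320), both chips are in the tray, and the gripper is well clear.

```bash
python3 -c "
from plant import manip
print(manip.job_done())"
```

```text
the job is handed in; nothing more can be done
None
```

Both biscuit chips were wiped into the crumb tray with the wooden scraper, which was left standing upright on the cleared marble; the job is handed in at about 12.7 s on the robot's clock, with no verdict shown.

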